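# Refit the caddy filter and crack the tight lid to air it

### The job

Put the round stainless filter back into the round pocket in the green lid of the food-waste caddy, collar down and black knob up, fully home with its flange flat on the lid, and let go of it. Then pull the stuck lid free of its tight seal and air the caddy by holding the lid level and only slightly open, about 3 cm straight above the rim, without jerking it high off the caddy or losing the filter. Finish while still holding the lid like that, still and steady, and leave everything else on the counter where it is.

Things in the scene. Friction and masses are not known exactly. Their poses are not given: they have to be found in the camera images.
- filter: Round stainless filter, loose, 70 to 120 g. From below: dark collar 44 mm across, 10 mm high (lowest 3 mm taper to 40 mm across); steel flange 62 mm across, 4 mm thick; upright black knob 16 mm across, 26 mm high; 40 mm in all. Origin: centre of the collar's underside; z up through the knob. Starts standing on its collar on the blue rack's slats, knob up.
- caddy: White food-waste caddy, an open box 216 (x) x 176 (y) x 150 mm high, fixed to the counter. Origin: centre of its underside; front (-x) towards the robot. The green lid starts pushed shut on its rim.
- lid: Green lift-off lid, 220 (x) x 180 (y) x 15 mm, 0.26 to 0.49 kg. Origin: centre of its underside; shut, this is 150 mm above the counter, over the caddy's origin, axes as the caddy's. A rubber rim and two side tongues 36 mm deep reach into the caddy. Sprung seal: a peak of about 9 to 13 N above the weight in the first 6 mm of lift, then it gives way, bearing part of the weight until free at 20 mm.
- lid_handle (a point): Middle of the top edge of the lid's handle: an upright black fin on the lid, 12 mm thick (y), 50 mm long (x), 34 mm high, 20 mm in front (-x) of the lid's centre, close to its balance point. Axes as the lid.
- pocket (a point): Centre of the mouth of the round pocket, level with the lid's top face, 70 mm behind (+x) the lid's centre; 48 mm in diameter, chamfered 2 mm, 12 mm deep with a floor. With the filter seated, the flange lies on the lid and the filter's origin is 10 mm below this point. Axes as the lid.
- rack: Blue plastic drying rack, fixed, 240 mm (x) by 220 mm (y); flat slats with their tops 40 mm above the counter, and a row of thin tines up to 89 mm high along its far (+x) edge. Origin: centre of its underside.
- brush: Bystander, to be left where it stands: silicone brush with orange handle lying in the middle, handle towards its own -x.
- mug: Bystander, to be left where it stands: blue mug, 82 mm in diameter, 92 mm high.
- bowl: Bystander, to be left where it stands: white bowl, 140 mm in diameter, 60 mm high.
- soap: Bystander, to be left where it stands: green soap bottle, 60 mm in diameter, 170 mm high.
- jar: Bystander, to be left where it stands: glass jar, 72 mm in diameter, 110 mm high.
Mind the look-alikes: they are no part of the job. What is meant by the filter is not brown, and is the larger of those in its own colour.

How it is judged:
On the way, in this order (a step that is already met when the one before it is completed fails the run):
1. the filter sits fully home in the pocket, collar down, let go, with the lid still shut (z of filter in the frame of pocket below -0.0075 m and distance between filter and pocket below 0.014 m and angle between the z axis of filter and the z axis of pocket, either way round below 0.1 rad and angle between filter's own z axis and vertical below 0.6 rad and contact force between the fingers and filter below 0.1 N and z of lid in the frame of caddy below 0.154 m), for 0.3 s.
2. the lid has broken free of its seal, held by the fingers (z of lid in the frame of caddy above 0.165 m and contact force between the fingers and lid above 1 N), for 0.2 s.
At the end, for the whole second after the job is handed in: The fingers alone hold the lid still, 20 to 45 mm above the rim, within 0.15 rad of level and 30 mm of straight over the caddy; the filter, untouched, is home in its pocket, collar down (origin 7.5 mm or more below the mouth, axis within 0.10 rad of the lid's) (z of lid in the frame of caddy between 0.17 and 0.195 m and angle between lid's own z axis and vertical below 0.15 rad and horizontal distance between lid and caddy below 0.03 m and linear speed of lid below 0.02 m/s and contact force between lid and caddy below 1 N and contact force between the fingers and lid above 1 N and contact force between the fingers and filter below 0.1 N and z of filter in the frame of pocket below -0.0075 m and distance between filter and pocket below 0.014 m and angle between the z axis of filter and the z axis of pocket, either way round below 0.1 rad and angle between filter's own z axis and vertical below 0.6 rad and contact force between lid and brush below 0.1 N and contact force between lid and mug below 0.1 N and contact force between lid and bowl below 0.1 N and contact force between lid and soap below 0.1 N and contact force between lid and jar below 0.1 N); the arm keeps its last pose, push and grip.
It fails at once if the lid was jerked more than 100 mm off the rim (z of lid in the frame of caddy above 0.25 m).
It fails at once if a bystander was moved more than 30 mm (distance of any of brush, mug, bowl, soap, jar from where it was at the start of the episode above 0.03 m).
It also fails if it takes over 51 s, if anything falls off the work surface, if the arm or the gripper's body presses on something with over 40 N, if the wrist force passes 120 N, or if a joint passes its speed limit or range.

### The arm

A 7-joint arm with a two-finger parallel gripper is mounted at the origin on the work surface. World frame = base frame: x ahead of the robot, y to its left, z up, the work surface at z = 0. Lengths are in m, angles in rad, forces in N, time in s.
With the tool pointing down it reaches from about 0.35 to 0.9 m from the base axis. Payload 8.1 kg.
Tool frame: the origin (TCP) lies on the centre line of the jaws, within the pads' length; the fingertips stand 19 mm ahead of it and the grasp point (between the pads) is the TCP; z points along the fingers, y is the direction in which the jaws open and shut (so a half turn about z gives the same grasp; the last joint's range is limited). The gripper opens to 92 mm and grips with 3 to 60 N. Pads are 19 mm wide; open, the fingers measure 130 mm over their backs; the gripper's body (75 mm by 190 mm) begins 47 mm behind the grasp point.
Start: joints at [1.072, 0.434, 0.025, 1.573, -0.012, 1.134, -0.075], TCP at [0.241, -0.577, 0.226] pointing down, gripper open.
Joint ranges: [-2.62, 2.62], [-0.44, 2.09], [-1.27, 1.32], [0.08, 2.57], [-1.32, 4.46], [0.12, 2], [-2.74, 2.74]. Speed limits (rad/s): [2.22, 2.22, 3.01, 3.01, 3.14, 3.14, 3.14].

### API

Orientations are given as a rotation vector (axis times angle).
In Python, from cell import monitor, imaging, workorder, outline_of gives the robot as it stands.
- The arm moves only by the tool move_arm, never from a script. Its argument "series" is a list of rows, each a list of 6 numbers: the shift along the world's x, y, z in cm, then the turn, a rotation vector about the world's x, y, z in degrees. A call has 1 to 8 rows; each row shifts and turns the commanded pose from where the row before left it; what a row does not reach is not made up. A row lasts 1/10 s, in which the tool goes at most 50 mm and 8.59 degrees, less where a joint would pass 70% of its speed; a pose out of reach is approached as far as the arm can. A call with a gripper value outside its range is refused whole. "grip" is the opening, from 0 (shut) to 1 (fully open), set as the call begins (left out, the last holds). The fingers move at their own pace and stop on an object; "force" is the grip in N (left out, the last holds). Time passes only in rows, so rows that do not move let the fingers close. It gives the time, the measured TCP pose, the force and the opening at its end, in the units of the state.
- monitor.observe(): the state, without advancing time (a new reading comes with each control period).
- imaging.get_image(name): name is "side" or "top"; returns a dict with "color" (384x512x3 uint8, red, green, blue), "fx", "fy", "cx", "cy" (pixels), "dist_coeffs" ([k1, k2, p1, p2, k3] as OpenCV has them; the pictures are not rectified), "rvec" (rotation vector, rad) and "tvec" (3), from world to camera coordinates, as OpenCV has them. Camera axes: x right, y down, z forward; pixel columns grow to the right and rows downward; lengths in m; the calibration is good to about 2 mm. A picture is of the moment at which its call begins. There is no depth.
- workorder.sign_off(): hands the job in, once; it reports no verdict.
Trained networks look in the newest picture that a camera, given by its name, has taken for a name from the list of things; names that differ only in an ending like _2 or _b are one class to them, and where a whole thing is asked for, a point or a joint stands for the part that bears it (a point fixed in the world has none). Each returns a list of dicts, best first, with "p" (0 to 1); they miss things now and then, are a little off and sometimes report something else, mostly with a low value. They report only what shows in the picture. A call takes as long as a camera call. They do not tell look-alikes from the thing itself.
- outline_of(camera, thing): "mask" (384x512 bool, what is visible of it) and "rect" ([left, top, width, height] in pixels, round what is visible of it).
The state is a dict: "clock": time; "joints": joint angles; "dq": joint speeds; "joint_efforts": joint torques, N m; "position": TCP position; "ee_rot": TCP orientation; "force": force on the tool from outside, world axes, zero at the start; "ft_torque": the same for the moment, N m; "width": opening from 0.0 (shut) to 1.0 (fully open).
Only numpy, scipy, OpenCV 4.12 (cv2) and the standard library are available. Lean on these libraries where they do the work, as an engineer would, in place of code of your own. Each camera call takes 0.05 s, during which the arm holds its last target. There are 200 camera calls.

## Working session

There is one attempt and no reset: what is moved stays moved. The work goes in short steps, Python scripts to look and compute and a tool call to move; the robot and the scene stay as the last step left them, time stands still between calls to the robot, and variables do not carry over. Pictures are saved under pics/ and viewed, about 8 in all and at most 12, crops included, and the job is handed in when it is done.

Besides the shell and the picture viewer there is one more tool, called after "Call:" as name(argument=value, ...), one argument or row to a line, values as JSON. move_arm: Moves the arm, as the interface text tells. Its arguments: {"type":"object","properties":{"series":{"type":"array"},"grip":{"type":"number"},"force":{"type":"number"}},"required":["series"]}

```bash
mkdir -p pics
cat > h.py <<'E'
import numpy as np, cv2
from cell import monitor, imaging, workorder, outline_of
def cal(im):
    K=np.array([[im['fx'],0,im['cx']],[0,im['fy'],im['cy']],[0,0,1.]]);return K,np.array(im['dist_coeffs'],float),np.array(im['rvec'],float),np.array(im['tvec'],float)
def ray(im,uv):
    K,d,r,t=cal(im);R=cv2.Rodrigues(r)[0]
    n=cv2.undistortPoints(np.array([[uv]],float),K,d)[0,0]
    return -R.T@t, R.T@np.array([n[0],n[1],1])
def onz(im,uv,z):
    c,v=ray(im,uv);return c+v*(z-c[2])/v[2]
def proj(im,P):
    K,d,r,t=cal(im);return cv2.projectPoints(np.array(P,float).reshape(-1,1,3),r,t,K,d)[0][:,0]
def save(im,n,crop=None,s=1):
    a=im['color'][:,:,::-1]
    if crop: x,y,w,h=crop;a=a[y:y+h,x:x+w]
    cv2.imwrite('pics/'+n,cv2.resize(a,None,fx=s,fy=s,interpolation=cv2.INTER_CUBIC))
E
python3 - <<'E'
from h import *
for n in('top','side'):
    im=imaging.get_image(n);save(im,n+'1.png',s=1.5)
    print(n,im['fx'],ray(im,(256,192)))
    for t in('filter','caddy','lid','rack','lid_handle'):
        print(t,[(round(o['p'],2),o['rect']) for o in outline_of(n,t)])
s=monitor.observe();print(s)
E
```

```text
top 475.71892966168036 (array([ 0.49777308, -0.01380048,  1.52930093]), array([ 0.06302736,  0.00242179, -0.99806302]))
filter [(0.74, [330.3, 191.4, 21.0, 22.8]), (0.64, [330.8, 243.5, 18.8, 21.3]), (0.36, [140.1, 153.9, 65.9, 84.0])]
caddy [(0.56, [204.1, 159.9, 7.5, 70.8])]
lid [(0.96, [139.7, 153.7, 67.0, 80.2])]
rack [(0.85, [292.6, 155.5, 69.8, 78.4])]
lid_handle [(0.82, [139.2, 155.7, 61.6, 75.4])]
side 375.836987466413 (array([ 0.34358051, -0.66713576,  1.02079006]), array([ 0.21740355,  0.5672584 , -0.79433296]))
filter [(0.63, [213.7, 291.2, 17.0, 21.6]), (0.6, [262.1, 263.6, 25.6, 24.8])]
caddy [(0.84, [189.1, 139.4, 72.8, 46.8])]
lid [(0.95, [184.3, 104.3, 82.8, 56.7])]
rack [(0.93, [226.2, 220.6, 106.6, 99.5]), (0.46, [186.1, 104.5, 82.1, 56.4])]
lid_handle [(0.7, [184.3, 104.0, 84.8, 54.7])]
{'clock': 0.6, 'joints': array([ 1.07239906,  0.43446469,  0.02502038,  1.57323341, -0.01158082,
        1.13402231, -0.07509508]), 'dq': array([-0.00046824,  0.00131782, -0.00140769,  0.00132829, -0.00186878,
        0.00114417, -0.00197469]), 'joint_efforts': array([-1.38855132e-03, -6.67344332e+01,  9.83366333e-01, -3.14691961e+01,
       -6.06031786e-02,  3.30657978e-02,  3.22831579e-05]), 'position': array([ 0.24091737, -0.57668936,  0.22555109]), 'ee_rot': array([ 3.08027624e+00,  6.17521698e-01, -4.86925167e-05]), 'force': array([ 0.04811359,  0.07978121, -0.09386871]), 'ft_torque': array([0.01793301, 0.00792605, 0.00530018]), 'width': 0.998982619946064}
```

View pics/top1.png

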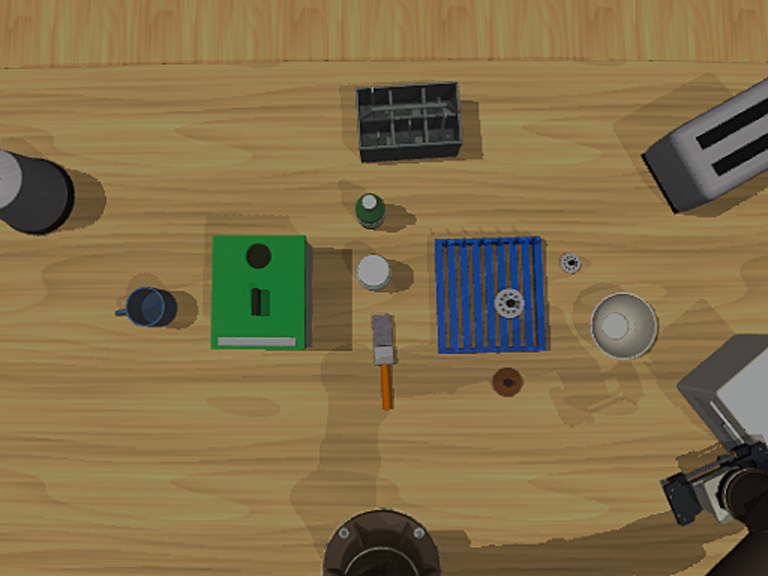

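View pics/side1.png

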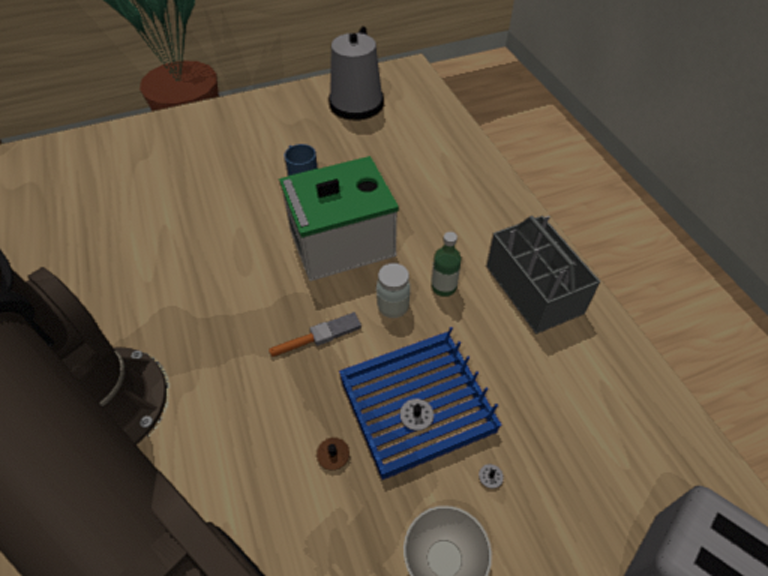

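Top view, native pixels. Three things could be the filter:
- a steel disc on the rack at (339,202)
- a smaller steel disc at (380,175)
- a brown disc at (338,254)

I choose the rack one: it's not brown, and it's the larger of the two steel discs. The lid is at about (173,195), with its pocket at (172,171) and handle at (172,201).

```bash
cat > m.py <<'E'
from h import *
ims={n:imaging.get_image(n) for n in('top','side')}
for n,im in ims.items():
    for o in outline_of(n,'filter'):
        v,u=np.nonzero(o['mask']); print(n,'filt',round(o['p'],2),(u.mean().round(1),v.mean().round(1)),onz(im,(u.mean(),v.mean()),.054).round(4),len(u))
    a=im['color'].astype(int);g=(a[...,1]>1.6*a[...,0])&(a[...,1]>1.6*a[...,2])&(a[...,1]>70)
    k,lab,st,ce=cv2.connectedComponentsWithStats(g.astype(np.uint8));i=1+st[1:,4].argmax();m=(lab==i).astype(np.uint8)
    c=max(cv2.findContours(m,0,cv2.CHAIN_APPROX_NONE)[0],key=len)[:,0]
    P=np.array([onz(im,p,.165)[:2] for p in c.astype(float)]).astype(np.float32)
    print(n,'lid rect',cv2.minAreaRect(P))
    # dark holes in the lid hull
    h=np.zeros_like(m);cv2.fillConvexPoly(h,cv2.convexHull(c),1);dk=((h>0)&(a.max(2)<60)).astype(np.uint8)
    k,lab,st,ce=cv2.connectedComponentsWithStats(dk)
    for j in range(1,k):
        if st[j,4]>15: print('  dark',ce[j].round(1),st[j],onz(im,ce[j],.165).round(4),'z.199',onz(im,ce[j],.199).round(4))
E
python3 m.py
python3 - <<'E'
from h import *
a=imaging.get_image('top');b=imaging.get_image('side')
save(a,'a.png',(300,150,100,75),4);save(b,'b.png',(180,95,100,75),4)
x=cv2.imread('pics/a.png');y=cv2.imread('pics/b.png')
c=imaging.get_image('side');save(c,'c.png',(230,225,100,75),4);save(a,'d.png',(130,140,100,75),4)
cv2.imwrite('pics/crop2.png',np.vstack([np.hstack([x,y]),np.hstack([cv2.imread('pics/c.png'),cv2.imread('pics/d.png')])]))
E
```

```text
top filt 0.73 (np.float64(337.4), np.float64(255.1)) [ 0.3944 -0.2604  0.054 ] 278
top filt 0.63 (np.float64(338.9), np.float64(201.1)) [ 0.5612 -0.2673  0.054 ] 307
top filt 0.44 (np.float64(380.0), np.float64(174.7)) [ 0.6429 -0.3975  0.054 ] 128
top filt 0.43 (np.float64(171.7), np.float64(194.6)) [0.5844 0.2527 0.054 ] 4841
top lid rect ((0.5783910155296326, 0.2327660620212555), (0.18035133183002472, 0.21740347146987915), 89.51464080810547)
  dark [171.9 170.4] [164 163  17  16 212] [0.6479 0.2327 0.165 ] z.199 [0.6442 0.2265 0.199 ]
  dark [203.  191.5] [203 179   1  26  26] [0.5863 0.1421 0.165 ] z.199 [0.584  0.1382 0.199 ]
  dark [170.4 200.7] [167 192   7  18 107] [0.5601 0.2363 0.165 ] z.199 [0.5586 0.23   0.199 ]
side filt 0.75 (np.float64(277.6), np.float64(275.9)) [ 0.5583 -0.2709  0.054 ] 356
side filt 0.63 (np.float64(327.0), np.float64(317.2)) [ 0.632  -0.4224  0.054 ] 193
side filt 0.63 (np.float64(297.4), np.float64(362.8)) [ 0.5143 -0.4947  0.054 ] 2287
side filt 0.55 (np.float64(221.3), np.float64(302.0)) [ 0.3902 -0.2852  0.054 ] 374
side lid rect ((0.5763905048370361, 0.22985538840293884), (0.17868797481060028, 0.21764254570007324), 89.67328643798828)
  dark [218.4 125.3] [211 119  16  13 153] [0.5621 0.2489 0.165 ] z.199 [0.5534 0.2126 0.199 ]
  dark [244.4 123. ] [238 119  14   9 103] [0.6465 0.2283 0.165 ] z.199 [0.6345 0.1927 0.199 ]
```

View pics/crop2.png

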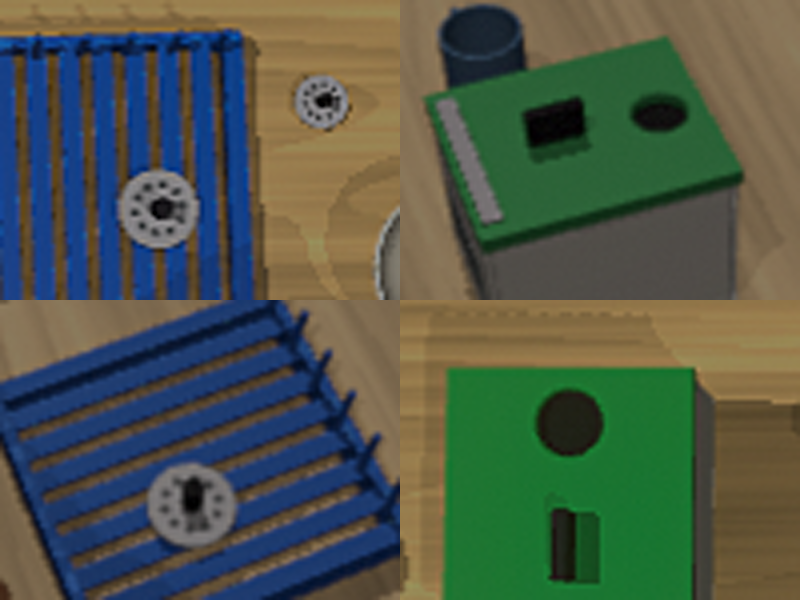

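Crop: top-left shows the steel filter on the slats with its knob at (162,208), clearly larger than the loose steel one, so the choice holds. The lid is shut and square to the axes, with the pocket open. Next I'll refine the filter's centre.

```bash
cat > f.py <<'E'
from h import *
for n,c in(('top',(339,202)),('side',(278,276))):
    im=imaging.get_image(n);a=im['color'].astype(int)
    g=((a.max(2)-a.min(2)<35)).astype(np.uint8);w=np.zeros_like(g);cv2.circle(w,c,14,1,-1);g*=w
    k,lab,st,ce=cv2.connectedComponentsWithStats(g);i=1+st[1:,4].argmax()
    h=cv2.convexHull(cv2.findContours((lab==i).astype(np.uint8),0,cv2.CHAIN_APPROX_NONE)[0][0])
    e=cv2.fitEllipse(h);P=np.array([onz(im,p,.053)[:2] for p in h[:,0].astype(float)]).astype(np.float32)
    print(n,e,'world c',onz(im,e[0],.053),'encl',cv2.minEnclosingCircle(P))
E
python3 f.py
```

```text
top ((339.1382141113281, 201.00357055664062), (20.679353713989258, 26.904178619384766), 6.820269584655762) world c [ 0.56146849 -0.2683384   0.053     ] encl ((0.5586082339286804, -0.26945531368255615), 0.04100321978330612)
side ((278.382080078125, 276.1116943359375), (22.989986419677734, 28.513124465942383), 74.71238708496094) world c [ 0.5603533  -0.27177564  0.053     ] encl ((0.560631275177002, -0.2701144218444824), 0.03957507014274597)
```

Call:
move_arm(
  series=[
    [2,3,0,0,0,-5],
    [4,4,0,0,0,-6],
    [4,4,0,0,0,-6],
    [4,4,0,0,0,-5.7],
    [4,4,0,0,0,0],
    [4,4,0,0,0,0],
    [4,4,0,0,0,0],
    [4,3,0,0,0,0],
  ],
  grip=0.6,
)

```text
clock: 1.85
position: [0.5141, -0.3025, 0.2259]
ee_rot: [3.142, -0.0, 0.0]
force: [0.9, -0.9, -0.1]
width: 0.601
```

Call:
move_arm(
  series=[
    [0,0,0,0,0,0],
    [0,0,0,0,0,0],
  ],
)

```text
clock: 2.05
position: [0.514, -0.3033, 0.2253]
ee_rot: [-3.141, -0.004, 0.0]
force: [-1.0, -1.2, -0.8]
width: 0.6
```

Call:
move_arm(
  series=[
    [2,1.5,-2,0,0,0],
    [2,1.5,-2,0,0,0],
    [0.6,0.4,-2,0,0,0],
    [0,0,-2,0,0,0],
    [0,0,-1,0,0,0],
    [0,0,0,0,0,0],
    [0,0,0,0,0,0],
  ],
)

```text
clock: 2.75
position: [0.5587, -0.2718, 0.1363]
ee_rot: [3.141, -0.003, 0.001]
force: [-0.5, 0.3, -0.3]
width: 0.596
```

Run:
```python
from h import *
im=imaging.get_image('side');save(im,'s2.png',(220,190,120,110),5)
s=monitor.observe();print(s['position'],s['ee_rot'])
```

```text
[ 0.55915256 -0.27168558  0.13665302] [ 3.14068869e+00 -2.84139696e-03  1.97265041e-03]
```

View pics/s2.png

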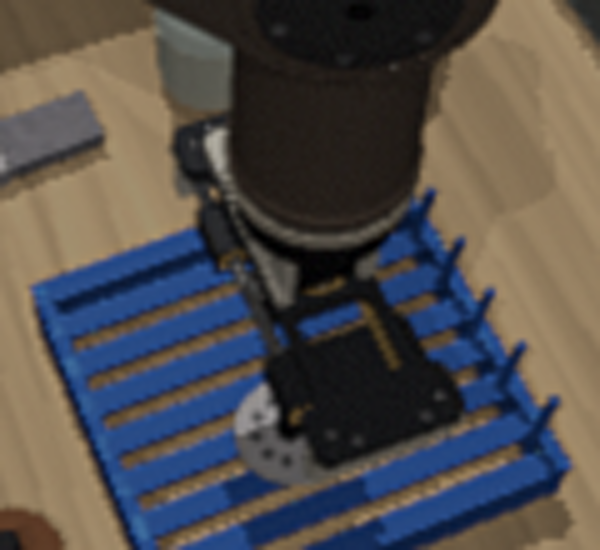

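The fingers straddle the filter, whose flange shows at crop (285,430), left of the near finger as expected at this height. I'll descend and close gently.

Call:
move_arm(
  series=[
    [0.1,0.2,-1.5,0,0,0],
    [0,0,-1.5,0,0,0],
    [0,0,-1.5,0,0,0],
    [0,0,-1,0,0,0],
    [0,0,-0.5,0,0,0],
    [0,0,0,0,0,0],
    [0,0,0,0,0,0],
  ],
)

```text
clock: 3.5
position: [0.5605, -0.2688, 0.0763]
ee_rot: [3.141, -0.001, 0.002]
force: [0.0, -0.6, 0.2]
width: 0.602
```

Call:
move_arm(
  series=[
    [0,0,0,0,0,0],
    [0,0,0,0,0,0],
    [0,0,0,0,0,0],
    [0,0,0,0,0,0],
    [0,0,0,0,0,0],
    [0,0,0,0,0,0],
    [0,0,0,0,0,0],
    [0,0,0,0,0,0],
  ],
  grip=0,
  force=15,
)

```text
clock: 4.3
position: [0.5602, -0.2684, 0.0756]
ee_rot: [-3.141, 0.001, -0.0]
force: [-0.5, 0.7, 1.0]
width: 0.155
```

Call:
move_arm(
  series=[
    [0,0,1,0,0,0],
    [0,0,2,0,0,0],
    [0,0,3,0,0,0],
    [0,0,4,0,0,0],
    [0,0,4,0,0,0],
    [0,0,4,0,0,0],
    [0,0,3,0,0,0],
    [0,0,0,0,0,0],
  ],
)

```text
clock: 5.1
position: [0.562, -0.2696, 0.2913]
ee_rot: [3.138, -0.001, 0.013]
force: [0.0, 0.3, -1.2]
width: 0.158
```

Run:
```python
from h import *
im=imaging.get_image('side');s=monitor.observe();p=s['position'];print(p,s['ee_rot'],s['width'],s['force'])
q=proj(im,p+[0,0,-.022])[0];print(q)
x,y=int(q[0])-60,int(q[1])-50;print(x,y)
save(im,'s3.png',(x,y,120,100),6)
```

```text
[ 0.56095844 -0.26912405  0.28842963] [ 3.13964441e+00 -1.12772449e-03  7.01429471e-03] 0.15666233208008878 [-0.76602792 -0.54812956 -1.49528456]
[282.28102904 235.52182113]
222 185
```

View pics/s3.png

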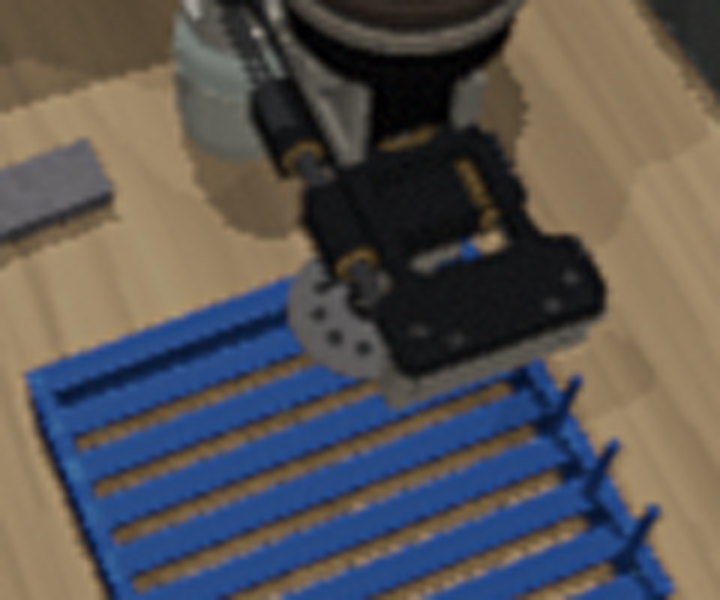

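Run:
```python
from h import *
im=imaging.get_image('side');p=monitor.observe()['position'];print(p)
s=8;x0,y0=255,215
a=cv2.resize(im['color'][y0:y0+60,x0:x0+70,::-1],None,fx=s,fy=s,interpolation=cv2.INTER_CUBIC)
th=np.linspace(0,2*np.pi,60)
C=p+np.c_[.031*np.cos(th),.031*np.sin(th),0*th-.022]
q=((proj(im,C)-[x0,y0]+.5)*s).astype(np.int32);cv2.polylines(a,[q],True,(0,0,255),1)
cv2.imwrite('pics/s4.png',a)
```

```text
[ 0.56007264 -0.26871561  0.28631618]
```

View pics/s4.png

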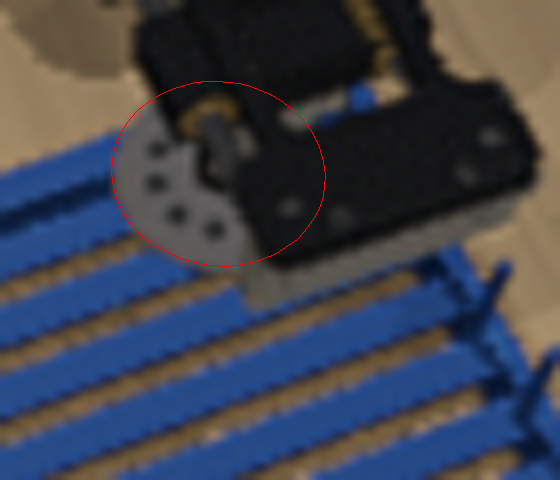

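The projected flange circle (red) matches the visible flange to about 1 mm, so the filter is centred in the jaws and level. Next I carry it to the lid.

Call:
move_arm(
  series=[
    [0.5,1.5,0,0,0,0],
    [1,3,0,0,0,0],
    [1,3.5,0,0,0,0],
    [1,3.5,0,0,0,0],
    [1,3.5,0,0,0,0],
    [1,3.5,0,0,0,0],
    [1,3.5,0,0,0,0],
    [1,3.5,0,0,0,0],
  ],
)

```text
clock: 6.0
position: [0.6344, -0.0105, 0.2838]
ee_rot: [-3.141, -0.001, 0.005]
force: [0.5, 0.0, -1.2]
width: 0.154
```

Call:
move_arm(
  series=[
    [0.4,3.5,0,0,0,0],
    [0.4,3.5,0,0,0,0],
    [0.2,3.5,0,0,0,0],
    [0.2,3.5,0,0,0,0],
    [0,3.5,0,0,0,0],
    [0,3,0,0,0,0],
    [0,2,0,0,0,0],
    [0,0,0,0,0,0],
  ],
)

```text
clock: 6.8
position: [0.6452, 0.2164, 0.2839]
ee_rot: [-3.14, -0.008, 0.005]
force: [0.0, 0.3, -1.3]
width: 0.162
```

Call:
move_arm(
  series=[
    [0,0,0,0,0,0],
    [0,0,0,0,0,0],
  ],
)

```text
clock: 7.0
position: [0.6473, 0.2097, 0.2851]
ee_rot: [3.14, -0.004, -0.001]
force: [-0.3, 0.6, -1.8]
width: 0.156
```

Call:
move_arm(
  series=[
    [0,1.2,-1,0,0,0],
    [0,1,-2,0,0,0],
    [0,0,-2,0,0,0],
    [0,0,-1.5,0,0,0],
    [0,0,-0.5,0,0,0],
    [0,0,0,0,0,0],
    [0,0,0,0,0,0],
    [0,0,0,0,0,0],
  ],
)

```text
clock: 7.8
position: [0.6476, 0.2336, 0.2166]
ee_rot: [-3.141, 0.001, -0.002]
force: [0.6, 0.8, -1.2]
width: 0.16
```

Run:
```python
from h import *
im=imaging.get_image('side');p=np.mean([monitor.observe()['position']]+[(imaging.get_image('top'),monitor.observe()['position'])[1] for _ in range(4)],0);print(p)
s=7;x0,y0=180,70
a=cv2.resize(im['color'][y0:y0+85,x0:x0+100,::-1],None,fx=s,fy=s,interpolation=cv2.INTER_CUBIC)
th=np.linspace(0,2*np.pi,60)
def circ(c,r,col):
    q=((proj(im,np.array(c)+np.c_[r*np.cos(th),r*np.sin(th),0*th])-[x0,y0]+.5)*s).astype(np.int32);cv2.polylines(a,[q],True,col,1)
circ(p-[0,0,.022],.031,(0,0,255));circ([p[0],p[1],.165],.025,(0,255,255));circ(p-[0,0,.036],.020,(255,0,255))
cv2.imwrite('pics/s5.png',a)
```

```text
[0.64738338 0.23354459 0.21626143]
```

View pics/s5.png

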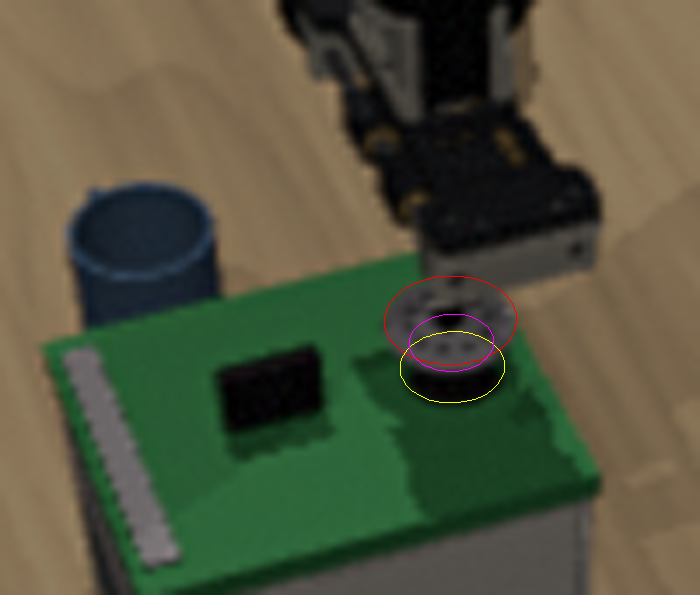

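The filter hangs above the pocket. The projected pocket circle (yellow) coincides with the dark pocket at (452,368), so I lower it with small force-checked steps.

Call:
move_arm(
  series=[
    [0,-0.05,-0.6,0,0,0],
    [0,0,-0.5,0,0,0],
    [0,0,-0.3,0,0,0],
    [0,0,-0.2,0,0,0],
    [0,0,0,0,0,0],
    [0,0,0,0,0,0],
  ],
)

```text
clock: 8.65
position: [0.6471, 0.233, 0.1996]
ee_rot: [3.142, -0.001, 0.0]
force: [0.1, 1.3, -0.8]
width: 0.16
```

Call:
move_arm(
  series=[
    [0,0,-0.2,0,0,0],
    [0,0,-0.2,0,0,0],
    [0,0,-0.2,0,0,0],
    [0,0,0,0,0,0],
    [0,0,0,0,0,0],
  ],
)

```text
clock: 9.15
position: [0.647, 0.2329, 0.1935]
ee_rot: [3.141, -0.001, -0.0]
force: [0.0, -0.1, -1.3]
width: 0.158
```

Call:
move_arm(
  series=[
    [0,0,-0.1,0,0,0],
    [0,0,-0.1,0,0,0],
    [0,0,-0.1,0,0,0],
    [0,0,0,0,0,0],
    [0,0,0,0,0,0],
  ],
)

```text
clock: 9.65
position: [0.6472, 0.2331, 0.1907]
ee_rot: [-3.141, 0.001, -0.0]
force: [0.0, 0.9, 0.4]
width: 0.16
```

Call:
move_arm(
  series=[
    [0,0,-0.1,0,0,0],
    [0,0,0,0,0,0],
    [0,0,0,0,0,0],
  ],
)

```text
clock: 9.95
position: [0.6473, 0.2336, 0.1901]
ee_rot: [-3.141, 0.0, -0.001]
force: [0.1, 2.4, 4.5]
width: 0.159
```

Call:
move_arm(
  series=[
    [0,0,0,0,0,0],
    [0,0,0,0,0,0],
    [0,0,0,0,0,0],
    [0,0,0,0,0,0],
    [0,0,0,0,0,0],
    [0,0,0,0,0,0],
  ],
  grip=0.55,
)

```text
clock: 10.55
position: [0.647, 0.2328, 0.1894]
ee_rot: [3.141, -0.001, -0.0]
force: [0.0, 0.0, -0.7]
width: 0.544
```

Call:
move_arm(
  series=[
    [0,0,1,0,0,0],
    [0,0,1.5,0,0,0],
    [0,0,2,0,0,0],
    [0,0,2,0,0,0],
    [-2,0,0,0,0,0],
    [-3,0,0,0,0,0],
    [-3,0,0,0,0,0],
    [-1,0,0,0,0,0],
  ],
)

```text
clock: 11.35
position: [0.5549, 0.2338, 0.2566]
ee_rot: [-3.141, -0.002, -0.001]
force: [-0.0, -0.4, 0.1]
width: 0.551
```

Run:
```python
from h import *
im=imaging.get_image('side');s=monitor.observe();p=s['position'];print(s['clock'],p,s['force'],s['width'])
s=7;x0,y0=180,70
a=cv2.resize(im['color'][y0:y0+85,x0:x0+100,::-1],None,fx=s,fy=s,interpolation=cv2.INTER_CUBIC)
th=np.linspace(0,2*np.pi,60)
def pl(P,col):
    q=((proj(im,P)-[x0,y0]+.5)*s).astype(np.int32);cv2.polylines(a,[q],True,col,1)
def circ(c,r,col): pl(np.array(c)+np.c_[r*np.cos(th),r*np.sin(th),0*th],col)
circ([.647,.2327,.169],.031,(0,0,255));circ([.647,.2327,.195],.008,(0,255,255))
hx,hy=.557,.2327
pl([[hx+i*.025,hy+j*.006,.199] for i,j in((1,1),(1,-1),(-1,-1),(-1,1))],(255,0,255))
cv2.imwrite('pics/s6.png',a)
```

```text
11.4 [0.5547504  0.23385558 0.25661142] [-0.65577841  1.24881603 -0.31287231] 0.5509703389365752
```

View pics/s6.png

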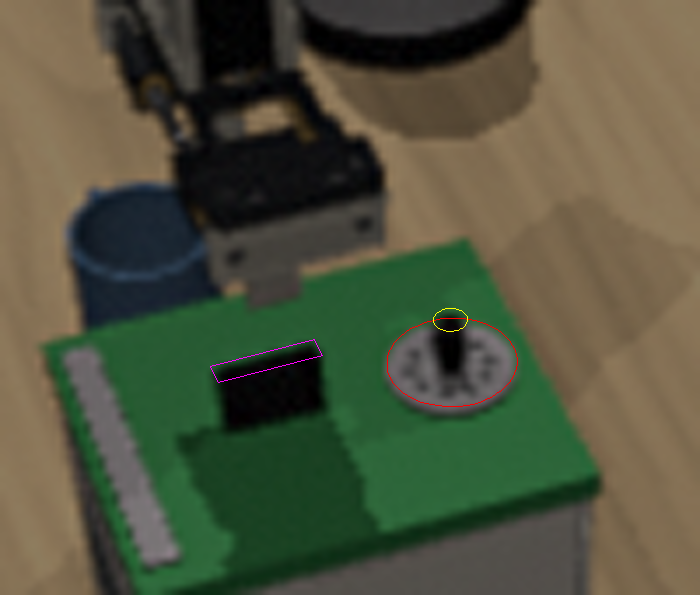

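The filter's flange and knob match the projected seated pose (red and yellow circles), so it is home. The handle also lies where expected (magenta). I'll descend onto the handle and grip firmly.

Call:
move_arm(
  series=[
    [0.4,-0.1,-1.5,0,0,0],
    [0,0,-2,0,0,0],
    [0,0,-1.5,0,0,0],
    [0,0,-1,0,0,0],
    [0,0,-0.5,0,0,0],
    [0,0,-0.4,0,0,0],
    [0,0,0,0,0,0],
    [0,0,0,0,0,0],
  ],
)

```text
clock: 12.2
position: [0.5615, 0.2321, 0.186]
ee_rot: [-3.141, 0.001, -0.001]
force: [0.1, 0.5, -0.4]
width: 0.55
```

Call:
move_arm(
  series=[
    [0,0,0,0,0,0],
    [0,0,0,0,0,0],
    [0,0,0,0,0,0],
    [0,0,0,0,0,0],
    [0,0,0,0,0,0],
    [0,0,0,0,0,0],
    [0,0,0,0,0,0],
    [0,0,0,0,0,0],
  ],
  grip=0,
  force=55,
)

```text
clock: 13.0
position: [0.5609, 0.2333, 0.1856]
ee_rot: [-3.14, -0.001, -0.0]
force: [0.3, 6.0, -0.9]
width: 0.127
```

Call:
move_arm(
  series=[
    [0,0.05,0.1,0,0,0],
    [0,0,0.1,0,0,0],
    [0,0,0.1,0,0,0],
    [0,0,0.1,0,0,0],
    [0,0,0,0,0,0],
  ],
)

```text
clock: 13.5
position: [0.5605, 0.2311, 0.1883]
ee_rot: [3.14, -0.002, -0.003]
force: [2.5, 0.5, -17.4]
width: 0.122
```

Call:
move_arm(
  series=[
    [0,0,0.1,0,0,0],
    [0,0,0.1,0,0,0],
    [0,0,0.1,0,0,0],
    [0,0,0.1,0,0,0],
    [0,0,0.1,0,0,0],
    [0,0,0.1,0,0,0],
    [0,0,0,0,0,0],
  ],
)

```text
clock: 14.2
position: [0.5613, 0.2331, 0.1963]
ee_rot: [-3.141, 0.0, -0.002]
force: [-0.9, 3.0, -1.4]
width: 0.124
```

Call:
move_arm(
  series=[
    [0,0,0.1,0,0,0],
    [0,0,0.2,0,0,0],
    [0,0,0.2,0,0,0],
    [0,0,0.2,0,0,0],
    [0,0,0.2,0,0,0],
    [0,0,0.2,0,0,0],
    [0,0,0.2,0,0,0],
    [0,0,0.1,0,0,0],
  ],
)

```text
clock: 15.0
position: [0.5611, 0.2314, 0.2095]
ee_rot: [3.14, -0.002, -0.0]
force: [0.6, 0.0, -4.2]
width: 0.125
```

Call:
move_arm(
  series=[
    [0,0,0.2,0,0,0],
    [0,0,0.2,0,0,0],
    [0,0,0.2,0,0,0],
    [0,0,0.1,0,0,0],
    [0,0,0,0,0,0],
    [0,0,0,0,0,0],
    [0,0,0,0,0,0],
    [0,0,0,0,0,0],
  ],
)

```text
clock: 15.8
position: [0.561, 0.2324, 0.2164]
ee_rot: [3.141, -0.001, -0.0]
force: [-0.7, -0.2, -4.6]
width: 0.124
```

Run:
```python
from h import *
im=imaging.get_image('side');s=monitor.observe();p=s['position'];print(s['clock'],p,s['force'],s['ft_torque'],s['width'])
s=7;x0,y0=180,60
a=cv2.resize(im['color'][y0:y0+85,x0:x0+100,::-1],None,fx=s,fy=s,interpolation=cv2.INTER_CUBIC)
th=np.linspace(0,2*np.pi,60)
def pl(P,col):
    q=((proj(im,P)-[x0,y0]+.5)*s).astype(np.int32);cv2.polylines(a,[q],True,col,1)
z=.165+p[2]-.186;print(z-.015)
pl(np.array([.647,.2327,z+.004])+np.c_[.031*np.cos(th),.031*np.sin(th),0*th],(0,0,255))
pl([[.577+i*.11,.2327+j*.09,z] for i,j in((1,1),(1,-1),(-1,-1),(-1,1))],(255,0,255))
cv2.imwrite('pics/s7.png',a)
```

```text
15.85 [0.56101031 0.23243014 0.21645869] [-0.20471361 -0.31069522 -5.32373114] [ 0.06018206  0.12615597 -0.03000348] 0.1252051276488136
0.18045869291979072
```

View pics/s7.png

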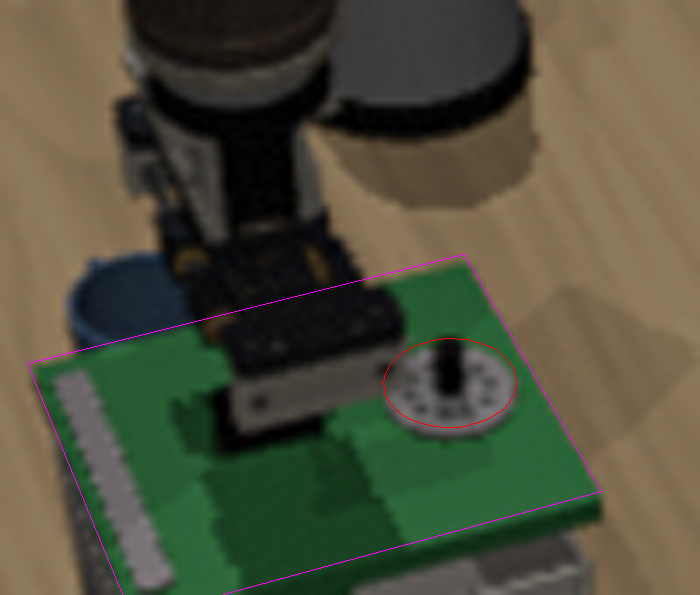

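The lid matches the projected level rectangle at a height of about 0.18 m, with a visible gap above the caddy rim at (560,550). The filter is still home. I'll do one steadiness check before handing in.

Call:
move_arm(
  series=[
    [0,0,0,0,0,0],
    [0,0,0,0,0,0],
    [0,0,0,0,0,0],
    [0,0,0,0,0,0],
    [0,0,0,0,0,0],
    [0,0,0,0,0,0],
    [0,0,0,0,0,0],
    [0,0,0,0,0,0],
  ],
)

```text
clock: 16.65
position: [0.5611, 0.2324, 0.2165]
ee_rot: [3.142, -0.001, 0.0]
force: [-0.5, 0.5, -5.2]
width: 0.123
```

Run:
```python
from h import *
im=imaging.get_image('side');a=im['color'].astype(int)
g=(a[...,1]>1.6*a[...,0])&(a[...,1]>1.6*a[...,2])&(a[...,1]>70);v,u=np.nonzero(g[:,150:290]);old=cv2.imread('pics/s7.png')
b=cv2.resize(im['color'][60:145,180:280,::-1],None,fx=7,fy=7,interpolation=cv2.INTER_CUBIC)
print('mean change since s7',np.abs(b.astype(int)-old).mean())
s=monitor.observe();print(s['position'],s['force'],s['ee_rot']);workorder.sign_off()
```

```text
mean change since s7 1.5597134853941577
[0.56108552 0.23243784 0.21654917] [ 0.6641092   0.76390842 -5.47628486] [ 3.14154865e+00 -7.13247868e-04  5.72247134e-05]
the job is handed in; nothing more can be done
```

I put the larger steel filter into the lid's pocket, collar down, and let it go. Then I gripped the lid's handle, pulled the lid free of its seal, and handed the job in while holding it slightly open. I used about 17 of the 51 s; no verdict was reported.

Last checks before handing in:
- **Lid height:** the arm's position put the lid about 30 mm above the rim (0.180 m). The overlay on the picture suggested up to about 2 mm lower, still within the 20 to 45 mm allowed.
- **Level:** the lid's outline matched a level, centred projection to about one pixel.
- **Hold:** the arm's position changed by only about 0.1 mm over 0.8 s. The steady load of about 5 N is what the lid and filter should weigh. The pull peaked at about 17 N in the readings and dropped off once the seal gave.
- **Filter:** after I let go, its flange and knob matched the seated pose in the picture. In the last picture it was still in the pocket.
- **Other items:** I saw no contact with anything else on the counter, but I did not measure the other items' positions again at the end.

The only disagreements were small: the two cameras differed by about 3 mm on the lid's sideways position, and the opening read about 14 mm on the 16 mm knob. Neither affected the fit.

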